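Draw a parts case from its bay and let it slide down the gravity chute

TASK

Draw the yellow-lidded parts case out of its bay by its yellow pull tab until it stands clear of the rack on the bench, and let go; the tab is for dragging only, so never lift the case by it. Then take the case across its body, set it down squarely in the top half of the sloped chute with its tab pointing downhill, let go there and leave it to slide by itself down against the red stop. Lower it on to the chute, do not drop it, and leave the other cases and everything else on the bench where they are.

Things in the scene. Friction and masses are not known exactly. Their poses are not given: they have to be found in the camera images.
- case_mid (a point): Centre (half-way up) of the case to move: a rigid closed box 120 long (its x), 50 wide (its y), 50 high (its z), black with a yellow lid, about 0.3 to 0.6 kg. Its pull tab stands out from its -x end. It stands on the bench in one of the three bays of the rack.
- case_pull (a point): Point at which to pinch the yellow pull tab: 22 mm out from the case's -x end face and 31 mm above the case's underside. The tab is an upright fin, 10 thick (y), 36 long (x, out from the end face), 28 high (its underside 17 above the case's underside). Axes as the case.
- case_tab: The yellow pull tab itself, fixed to the case; origin at its root, on the middle of the case's -x end face, 31 mm above the underside. Axes as the case.
- case: The whole yellow-lidded case with its tab; origin at the centre of its underside, axes as case_mid.
- rack: Low fixed wooden rack, three open-topped bays side by side. Origin on the bench, middle of its open front; x points into the bays (cases come out towards -x), y across. Bay centres at y = -62, 0, +62 mm; bays 56 wide; walls 6 thick, 56 high, from x = 3 to 133; back board 85 high. No floor: cases slide on the bench. Tabs stand out in front, 62 mm apart.
- chute_bed: White slick sliding surface of the chute (friction about 0.2; the case slides down it by itself), tilted 22 degrees. Origin on the surface, middle of its lower end, at the red stop's uphill face, 50 mm above the bench; x up the slope (away from the robot), y across, z square to the surface. Lane 310 long, 64 wide. A case home against the stop has its centre at x = 60, y about 0, z = 25 mm.
- chute: The whole fixed chute: grey base 300 x 120 mm with legs, carrying the sloped bed. Origin on the bench, 130 mm farther from the robot (along its x) than the bed's origin. Aluminium side guides stand 12 mm above the sliding surface, the red stop 14 mm, so that a case's tab passes over the stop. It stands on the other side of the bench from the rack (which side changes).
- blue_case_mid (a point): Centre of the case with the blue lid and tab (same size), in another bay. Leave alone.
- red_case_mid (a point): Centre of the case with the red lid and tab (same size), in another bay. Leave alone.
- driver_mid (a point): Red and black cordless driver standing on its battery, 200 high, about 160 long; point half-way up. Leave alone.
- tote_mid (a point): Black open tote with yellow handles, 140 x 100 x 75; point half-way up. Leave alone.
- pliers_mid (a point): Yellow-handled pliers lying flat, about 150 long. Leave alone.
- spindle_mid (a point): Black turned spindle standing on its flange, 52 across, 110 high; point half-way up. Leave alone.
- mug_mid (a point): Blue mug, 76 across, 90 high; point half-way up. Leave alone.
- gear_mid (a point): Steel hub disc lying flat, 80 across, 22 high. Leave alone.
Not all that is in view belongs to the job. Of the things that look like the case, the middle-sized one is meant.

How it is judged:
By the outcome, as a careful person would: the job done as asked, in the order asked, and still so for the second after the job is handed in, with the robot touching nothing.
It also fails if it takes over 51 s, if anything falls off the work surface, if the arm or the gripper's body presses on something with over 40 N, if the wrist force passes 120 N, or if a joint passes its speed limit or range.

ROBOT

A 6-joint arm with a two-finger parallel gripper is mounted at the origin on the work surface. World frame = base frame: x ahead of the robot, y to its left, z up, the work surface at z = 0. Lengths are in m, angles in rad, forces in N, time in s.
With the tool pointing down it reaches from about 0.35 to 0.975 m from the base axis. Payload 4.9 kg.
Tool frame: the origin (TCP) lies midway between the tips of the shut fingers; the grasp point (between the pads) lies 19 mm behind it; z points along the fingers, y is the line along which they close (so a half turn about z gives the same grasp; the last joint's range is limited). The gripper opens to 85 mm and grips with 20 to 120 N. Pads are 22 mm wide; open, the fingers measure 114 mm over their backs; the gripper's body (76 mm by 85 mm) begins 54 mm behind the grasp point. The pads swing forward as they close: fully open they stand 13 mm farther back than shut.
Start: joints at [1.186, 0.053, 1.613, -0, 1.476, -0.119], TCP at [0.164, 0.603, 0.231] pointing down, gripper open.
Joint ranges: [-3.01, 3.01], [-1.01, 2.22], [0.06, 2.58], [-1.02, 4.17], [0.09, 2.62], [-3.14, 3.14]. Speed limits (rad/s): [2.57, 2.57, 3.14, 3.14, 3.14, 3.14].

INTERFACE

Orientations are given as a unit quaternion [w, x, y, z].
In Python, from plant import state, grab_frame, job_done, cut_out, place_of gives the robot as it stands.
- The arm moves only by the tool jog_arm, never from a script. Its argument "motion" is text: rows parted by semicolons, each of 7 numbers parted by spaces: the opening in per cent of the stroke, from 0 (shut) to 100 (fully open), then the shift along the tool's x, y, z as a fraction of full scale, then the turn, a rotation vector about the tool's x, y, z as a fraction of full scale. A call has exactly 5 rows; each row is the pose to reach, as a shift and turn from the pose commanded when the call began, along the tool's axes at that moment; what a row does not reach only later rows make up. Full scale, the value 1, is 50 cm for a shift and 1.5 rad for a turn. A row lasts 1/8 s, in which the tool goes at most 62.5 mm and 10.7 degrees, less where a joint would pass 70% of its speed; a pose out of reach is approached as far as the arm can. A call with a number of a shift or a turn outside -1 to 1 is refused whole. A call with a gripper value outside its range is refused whole. The fingers move at their own pace and stop on an object; the grip force is fixed at half the most. Time passes only in rows, so rows that repeat a pose let the fingers close, or fill a call up. It gives the time, the measured TCP pose, the force, the opening and the grip force at its end, in the units of the state.
- state(): the state, without advancing time (a new reading comes with each control period).
- grab_frame(name): name is "side" or "top"; returns a dict with "color" (384x512x3 uint8, red, green, blue), "range_z" (384x512 float32, m along the optical axis (not along the pixel's ray), 0 where there is no reading), "intrinsics" (3x3 intrinsics, pixels), "world_from_camera" (4x4, takes a point from camera to world coordinates). Camera axes: x right, y up, looking along -z (the intrinsics and any distortion apply to the point x, -y, -z); pixel columns grow to the right and rows downward; lengths in m; the calibration is good to about 2 mm. A picture is of the moment at which its call begins.
- job_done(): hands the job in; it is judged then, once.
Trained networks look in the newest picture that a camera, given by its name, has taken for a name from the list of things; names that differ only in an ending like _2 or _b are one class to them, and where a whole thing is asked for, a point or a joint stands for the part that bears it (a point fixed in the world has none). Each returns a list of dicts, best first, with "p" (0 to 1); they miss things now and then, are a little off and sometimes report something else, mostly with a low value. They report only what shows in the picture. A call takes as long as a camera call. They do not tell look-alikes from the thing itself.
- cut_out(camera, thing): "pixels" (384x512 bool, what is visible of it).
- place_of(camera, thing): "at" ([x, y, z] in m, in world coordinates, good to about 4 mm: a listed point, or the origin of a listed thing).
The state is a dict: "time": time; "joint_pos": joint angles; "joint_vel": joint speeds; "joint_efforts": joint torques, N m; "tool_pos": TCP position; "tool_rot": TCP orientation; "contact_force": force on the tool from outside, world axes, zero at the start; "ft_torque": the same for the moment, N m; "gripper_width": opening from 0.0 (shut) to 1.0 (fully open); "grasp_force": force on a finger pad.
Only numpy, scipy, OpenCV 4.12 (cv2) and the standard library are available. Lean on these libraries where they do the work, as an engineer would, in place of code of your own. Each camera call takes 0.05 s, during which the arm holds its last target. There are 200 camera calls.

## Working session

There is one attempt and no reset: what is moved stays moved. The work goes in short steps, Python scripts to look and compute and a tool call to move; the robot and the scene stay as the last step left them, time stands still between calls to the robot, and variables do not carry over. Pictures are saved under pics/ and viewed, at most 10 in all, crops included, and the job is handed in when it is done.

Besides the shell and the picture viewer there is one more tool, called after "Emit:" as name(argument=value, ...), one argument or row to a line, values as JSON. jog_arm: Moves the arm, as the interface text tells. Shift numbers are shares of 50 cm and turn numbers shares of 1.5 rad, none past 1 either way. Its arguments: {"type":"object","properties":{"motion":{"type":"string"}},"required":["motion"]}

```bash
mkdir -p pics; ls; cat > h.py <<'E'
import numpy as np, cv2
from plant import *
def pts(f):
    K=np.array(f["intrinsics"]);T=np.array(f["world_from_camera"]);z=f["range_z"]
    v,u=np.mgrid[:384,:512]
    P=np.stack([(u-K[0,2])/K[0,0]*z,-(v-K[1,2])/K[1,1]*z,-z],-1)
    W=P@T[:3,:3].T+T[:3,3]; W[z<=0]=np.nan
    return W
E
python3 - <<'E'
from h import *
s=state();print(s)
ims=[]
for c in("side","top"):
    f=grab_frame(c);np.savez(c+"0.npz",**f);ims.append(f["color"])
    for t in("case_mid","case_pull","case","rack","chute_bed","chute","blue_case_mid","red_case_mid"):
        print(c,t,[(np.round(d["at"],3).tolist(),round(float(d["p"]),2)) for d in place_of(c,t)][:3])
cv2.imwrite("pics/a.png",cv2.resize(np.vstack(ims),None,fx=.78,fy=.78)[:,:,::-1])
cv2.imwrite("pics/top.png",cv2.resize(ims[1],(800,600))[:,:,::-1])
cv2.imwrite("pics/side.png",cv2.resize(ims[0],(800,600))[:,:,::-1])
E
```

```text
pics
{'time': 0.0, 'joint_pos': array([ 1.18599170e+00,  5.33201180e-02,  1.61431689e+00, -2.33720582e-05,
        1.47597876e+00, -1.19004397e-01]), 'joint_vel': array([ 0.00046813, -0.00185568,  0.00069251, -0.00028142, -0.00268707,
        0.00056674]), 'joint_efforts': array([-1.75997920e-03, -3.93678439e+01, -3.70177102e+01, -8.49719117e-05,
        7.02552090e-03, -1.70746421e-05]), 'tool_pos': array([0.16394727, 0.60246354, 0.23007211]), 'tool_rot': array([-2.40864525e-04,  1.32508059e-01,  9.91181412e-01, -9.82532773e-04]), 'contact_force': array([ 0.49055694, -0.2882367 ,  0.16727573]), 'ft_torque': array([ 0.00092842, -0.0018762 ,  0.00552022]), 'grasp_force': 0.0, 'gripper_width': 1.0005049985058592}
side case_mid [([0.463, 0.04, 0.021], 0.9), ([0.666, 0.192, 0.023], 0.76), ([0.387, 0.656, 0.033], 0.62)]
side case_pull [([0.588, 0.188, 0.028], 0.38)]
side case [([0.468, 0.038, -0.002], 0.77), ([0.672, 0.19, 0.0], 0.56), ([0.588, 0.186, 0.03], 0.22)]
side rack [([0.606, 0.19, 0.0], 0.64)]
side chute_bed [([0.499, -0.127, 0.051], 0.74)]
side chute [([0.628, -0.141, 0.0], 0.95)]
side blue_case_mid [([0.527, -0.496, 0.096], 0.71), ([0.608, 0.189, 0.03], 0.57), ([0.669, 0.128, 0.024], 0.55)]
side red_case_mid [([0.662, 0.256, 0.023], 0.86)]
top case_mid [([0.471, 0.039, 0.017], 0.9), ([0.672, 0.194, 0.026], 0.89), ([0.389, 0.659, 0.038], 0.78)]
top case_pull [([0.353, 0.767, 0.045], 0.5), ([0.586, 0.188, 0.026], 0.38), ([0.671, 0.194, 0.027], 0.22)]
top case [([0.384, 0.654, -0.0], 0.96), ([0.669, 0.191, 0.003], 0.85), ([0.47, 0.039, -0.001], 0.6)]
top rack [([0.602, 0.19, 0.001], 0.89), ([0.667, 0.259, 0.023], 0.36)]
top chute_bed [([0.5, -0.124, 0.053], 0.67), ([0.665, 0.131, 0.028], 0.33)]
top chute [([0.634, -0.139, 0.0], 0.98)]
top blue_case_mid [([0.666, 0.129, 0.029], 0.82), ([0.501, -0.125, 0.052], 0.57)]
top red_case_mid [([0.667, 0.257, 0.024], 0.68)]
```

View pics/top.png

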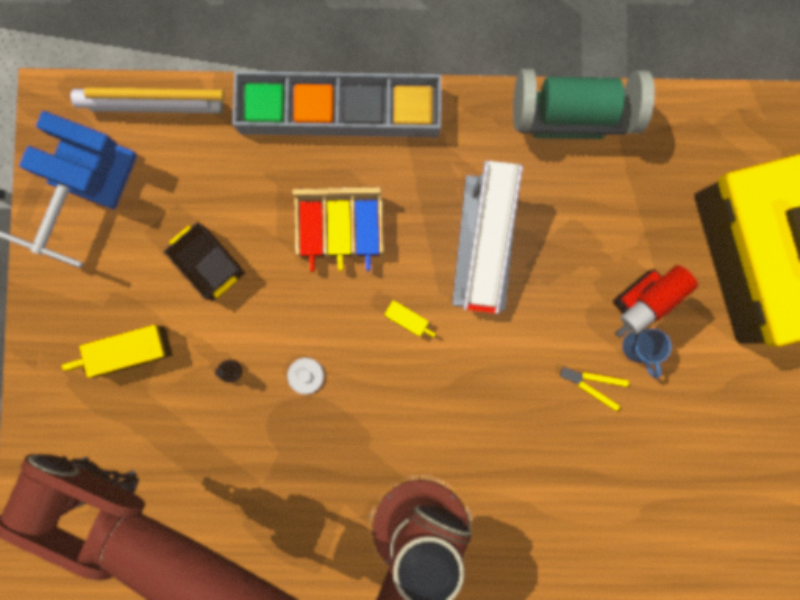

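View pics/side.png

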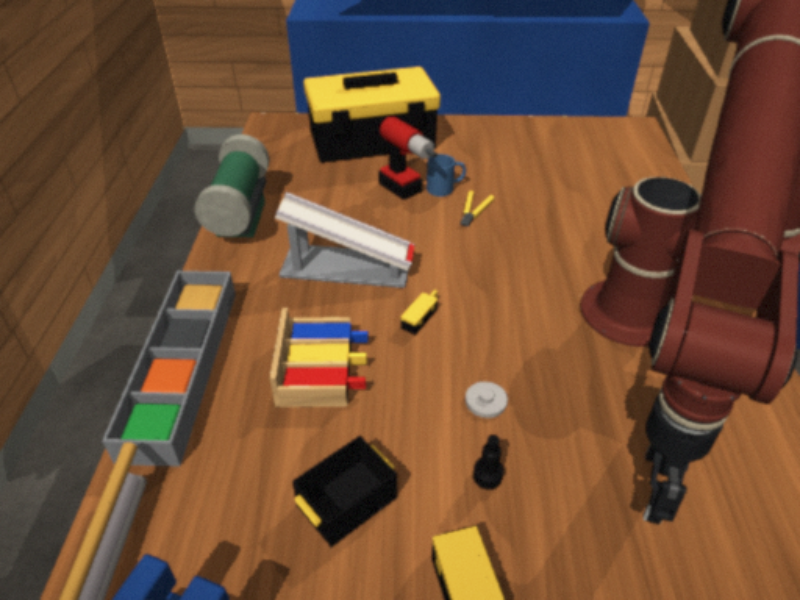

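The top view shows the yellow case in the middle bay at (340,225), the chute at (490,240), and a small and a large look-alike at (410,318) and (125,350). Next I measure the case, the tab and the chute from depth.

```bash
python3 - <<'E'
from h import *
for c in("top","side"):
    f=np.load(c+"0.npz");W=pts(f);C=f["color"].astype(int)
    R,G,B=C[...,0],C[...,1],C[...,2]
    print(c,"mm/px",W[200,210]-W[200,209])
    y=(R>150)&(G>130)&(B<90)
    X,Y,Z=W[...,0],W[...,1],W[...,2]
    for n,m in(("lid",y&(X>.61)&(X<.75)&(Y>.14)&(Y<.24)&(Z>.03)),("tab",y&(X>.55)&(X<.598)&(Y>.14)&(Y<.24)&(Z>.02)),("decoy",y&(X>.38)&(X<.55)&(Y>-.05)&(Y<.12))):
        p=W[m];print(n,len(p),np.median(p,0).round(4),p.min(0).round(3),p.max(0).round(3))
        if len(p)>5:
            r=cv2.minAreaRect((p[:,:2]*1000).astype(np.float32));print(r)
    m=(abs(R-B)<45)&(R>150)&(X>.47)&(X<.85)&(Y>-.25)&(Y<-.08)&(Z>.045)&(Z<.2)
    p=W[m];print("bed",len(p),p.min(0).round(3),p.max(0).round(3))
    A=np.c_[p[:,:2],np.ones(len(p))];k=np.ones(len(p),bool)
    for _ in range(6):
        q=np.linalg.lstsq(A[k],p[k,2],rcond=None)[0];r=p[:,2]-A@q;k=abs(r)<.005
    print("plane",q,"slope",np.degrees(np.arctan(np.hypot(*q[:2]))),"yaw",np.degrees(np.arctan2(q[1],q[0])),k.sum())
    print(cv2.minAreaRect((p[k][:,:2]*1000).astype(np.float32)))
    red=(R>140)&(G<70)&(X>.45)&(X<.56)&(Y>-.2)&(Y<-.06)&(Z>.04)
    print("stop",W[red].shape,np.median(W[red],0),W[red].min(0),W[red].max(0))
E
```

```text
top mm/px [ 0.00021432 -0.00328287 -0.00322157]
lid 548 [0.6742 0.1896 0.0506] [0.61  0.156 0.03 ] [0.748 0.234 0.091]
((679.1591796875, 193.320556640625), (141.66549682617188, 73.98603057861328), 4.041168689727783)
tab 22 [0.5846 0.1854 0.0435] [0.574 0.18  0.025] [0.596 0.19  0.049]
((584.7973022460938, 184.77890014648438), (21.946382522583008, 9.340462684631348), 3.2829537391662598)
decoy 902 [0.456  0.0323 0.0029] [ 0.395 -0.05  -0.01 ] [0.548 0.12  0.052]
((472.8665771484375, 34.82586669921875), (153.4977569580078, 167.983154296875), 0.9115394353866577)
bed 2144 [ 0.485 -0.193  0.046] [ 0.79  -0.091  0.18 ]
plane [ 0.40192542 -0.02752444 -0.1542142 ] slope 21.942867910487212 yaw -3.91758285861469 1484
((645.3075561523438, -140.16140747070312), (71.45063018798828, 287.16424560546875), 84.19754791259766)
stop (45, 3) [ 0.49114477 -0.12886841  0.06140014] [ 0.48459339 -0.15361206  0.05317667] [ 0.49760036 -0.10236605  0.06890108]
side mm/px [-0.00305761 -0.00246355 -0.00221818]
lid 437 [0.6687 0.1913 0.0493] [0.611 0.16  0.043] [0.749 0.229 0.087]
((679.6962890625, 195.31629943847656), (138.70968627929688, 67.948486328125), 2.793130874633789)
tab 52 [0.5857 0.1935 0.0391] [0.573 0.186 0.021] [0.598 0.198 0.049]
((585.8160400390625, 192.0847930908203), (25.690263748168945, 11.525212287902832), 11.838563919067383)
decoy 264 [0.4685 0.0401 0.0374] [ 0.43  -0.048 -0.004] [0.509 0.089 0.044]
((468.5932312011719, 17.02869415283203), (137.69223022460938, 62.38530731201172), 61.57338333129883)
bed 1526 [ 0.491 -0.191  0.045] [ 0.793 -0.081  0.179]
plane [ 0.40233279 -0.02992608 -0.15618406] slope 21.97132736705608 yaw -4.253907147802369 978
((640.11083984375, -135.13699340820312), (82.43815612792969, 297.9117431640625), 85.23400115966797)
stop (26, 3) [ 0.49181744 -0.11940081  0.05945464] [ 0.48507316 -0.15491855  0.05450181] [ 0.49579118 -0.09769371  0.06384991]
```

```bash
cat >> h.py <<'E'
from scipy.spatial.transform import Rotation as Ro
def pose(yaw,pitch):  # case-frame attitude -> tool rotation (deg; pitch>0 = +x end up)
    Rc=Ro.from_euler("ZY",[yaw,-pitch],degrees=True).as_matrix()
    return Ro.from_matrix(np.c_[-Rc[:,0],Rc[:,1],-Rc[:,2]]),Rc
def jog(p,yaw,pitch=0):
    s=state();q=s["tool_rot"];R=Ro.from_quat([q[1],q[2],q[3],q[0]])
    T,_=pose(yaw,pitch)
    print("t",s["time"],"at",s["tool_pos"].round(4),"-> shift",(R.inv().apply(np.array(p)-s["tool_pos"])/.5).round(4),"turn",((R.inv()*T).as_rotvec()/1.5).round(4))
E
python3 - <<'E'
from h import *
for c in("top","side"):
    f=np.load(c+"0.npz");W=pts(f);C=f["color"].astype(int)
    R,G,B=C[...,0],C[...,1],C[...,2];X,Y,Z=W[...,0],W[...,1],W[...,2]
    lid=(R>150)&(G>130)&(B<90)&(X>.62)&(X<.725)&(Y>.16)&(Y<.22)&(Z>.045)&(Z<.056)
    red=(R>130)&(G<70)&(X>.62)&(X<.725)&(Y>.22)&(Y<.3)&(Z>.045)&(Z<.056)
    blu=(B>130)&(R<90)&(X>.62)&(X<.725)&(Y>.08)&(Y<.17)&(Z>.045)&(Z<.056)
    q=np.array([.402,-.0287,-.155]);bed=(abs(Z-(X*q[0]+Y*q[1]+q[2]))<.004)&(abs(R-B)<45)&(R>150)&(X>.52)&(X<.76)&(abs(Y+.14)<.06)
    for n,m in(("y",lid),("r",red),("b",blu),("bed",bed)):
        a=[]
        for x in np.unique((X[m]/.01).astype(int)):
            k=m&((X/.01).astype(int)==x)
            if k.sum()>6:a.append((X[k].mean(),(Y[k].min()+Y[k].max())/2))
        a=np.array(a);l=np.polyfit(*a.T,1);print(c,n,"yaw",np.degrees(np.arctan(l[0])).round(2),"y@.6",np.polyval(l,.6).round(4),"y@.7",np.polyval(l,.7).round(4))
jog((.588,.189,.231),2)
E
```

```text
top y yaw 2.48 y@.6 0.186 y@.7 0.1904
top r yaw 1.19 y@.6 0.2497 y@.7 0.2518
top b yaw 2.39 y@.6 0.1237 y@.7 0.1279
top bed yaw -5.55 y@.6 -0.1374 y@.7 -0.1472
side y yaw 3.57 y@.6 0.1856 y@.7 0.1918
side r yaw 1.81 y@.6 0.2529 y@.7 0.256
side b yaw 1.85 y@.6 0.1269 y@.7 0.1301
side bed yaw -5.33 y@.6 -0.1322 y@.7 -0.1415
t 0.9 at [0.1642 0.603  0.2313] -> shift [-1.0354e+00 -5.7630e-01  6.0000e-04] turn [ 0.     -0.     -0.2005]<stdin>:12: RuntimeWarning: invalid value encountered in cast
```

Emit:
jog_arm(
  motion="40 -0.105 -0.058 0 0 0 -0.05; 40 -0.21 -0.116 0 0 0 -0.1; 40 -0.32 -0.174 0 0 0 -0.15; 40 -0.42 -0.232 0 0 0 -0.2; 40 -0.525 -0.29 0 0 0 -0.2",
)

```text
time: 1.52
tool_pos: [0.3805, 0.3928, 0.2316]
tool_rot: [0.0, -0.017, 1.0, 0.0]
contact_force: [0.4, -0.2, -0.3]
gripper_width: 0.395
grasp_force: 0.0
```

```bash
python3 -c "
from h import *
jog((.588,.187,.11),2.2)"
```

```text
t 1.525 at [0.3805 0.3928 0.2316] -> shift [-0.4003 -0.4259  0.2432] turn [ 0.0003  0.0004 -0.0024]
```

Emit:
jog_arm(
  motion="35 -0.1 -0.1 0 0 0 0; 35 -0.2 -0.2 0.02 0 0 0; 35 -0.28 -0.29 0.08 0 0 0; 35 -0.36 -0.38 0.18 0 0 0; 35 -0.4 -0.425 0.24 0 0 0",
)

```text
time: 2.15
tool_pos: [0.5801, 0.1958, 0.1216]
tool_rot: [0.001, -0.017, 1.0, 0.0]
contact_force: [1.1, 1.0, -0.5]
gripper_width: 0.351
grasp_force: 0.0
```

```bash
python3 - <<'E'
from h import *
jog((.588,.187,.012),2.2)
for c in("side","top"):
    f=grab_frame(c);W=pts(f);C=f["color"].astype(int);R,G,B=[C[...,i] for i in range(3)];X,Y,Z=W[...,0],W[...,1],W[...,2]
    with np.errstate(invalid='ignore'):
        for n,k in(("y",(R>150)&(G>130)&(B<90)),("r",(R>130)&(G<70)&(B<70)),("b",(B>120)&(R<90))):
            m=k&(X>.55)&(X<.598)&(abs(Y-.19)<.1)&(Z>.025)&(Z<.06)
            if m.any():print(c,n,m.sum(),np.median(W[m],0).round(4),W[m].min(0).round(3),W[m].max(0).round(3))
    a=np.where(((X>.5)&(X<.7)&(abs(Y-.19)<.1)))
    if c=="side":
        I=f["color"][150:290,150:290];cv2.imwrite("pics/b.png",cv2.resize(I,(600,600),interpolation=cv2.INTER_CUBIC)[:,:,::-1])
E
```

```text
t 2.15 at [0.5801 0.1958 0.1216] -> shift [-0.0147 -0.0183  0.2192] turn [ 0.0003  0.0016 -0.0033]
side y 47 [0.5857 0.193  0.0381] [0.573 0.186 0.025] [0.598 0.198 0.047]
side r 59 [0.584  0.2562 0.0403] [0.572 0.248 0.025] [0.596 0.261 0.046]
side b 12 [0.5873 0.1319 0.0298] [0.577 0.126 0.025] [0.597 0.136 0.032]
top r 5 [0.5766 0.2479 0.043 ] [0.573 0.244 0.04 ] [0.577 0.251 0.05 ]
top b 11 [0.5929 0.123  0.043 ] [0.579 0.119 0.041] [0.596 0.127 0.048]
```

View pics/b.png

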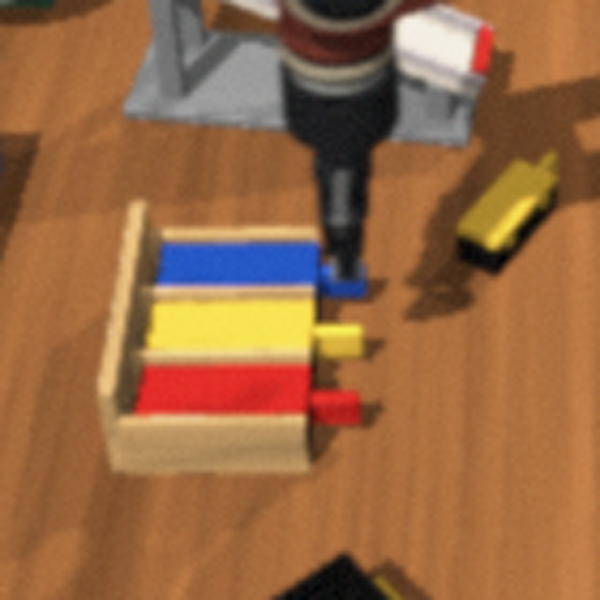

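The picture shows the gripper above and in front of the rack; the yellow tab is at (338,340), between the blue one (345,280) and the red one (335,407).

```bash
python3 -c "
from h import *
jog((.587,.189,.012),2.2)"
```

```text
t 2.25 at [0.5772 0.1931 0.1155] -> shift [-0.0212 -0.0082  0.2069] turn [-0.0018 -0.006  -0.006 ]
```

Emit:
jog_arm(
  motion="35 0 0 0.02 0 0 0; 35 0 0 0.04 0 0 0; 35 0 0 0.04 0 0 0; 35 0 0 0.04 0 0 0; 35 0 0 0.04 0 0 0",
)

```text
time: 2.88
tool_pos: [0.5785, 0.1978, 0.1026]
tool_rot: [0.001, -0.017, 1.0, 0.0]
contact_force: [0.6, 0.7, 0.3]
gripper_width: 0.349
grasp_force: 0.0
```

```bash
python3 -c "
from h import *
jog((.587,.189,.012),2.2)"
```

```text
t 2.875 at [0.5785 0.1978 0.1026] -> shift [-0.0161 -0.0181  0.1811] turn [ 0.0002  0.001  -0.0024]
```

Emit:
jog_arm(
  motion="35 -0.016 -0.018 0.04 0 0 0; 35 -0.016 -0.018 0.09 0 0 0; 35 -0.016 -0.018 0.14 0 0 0; 35 -0.016 -0.018 0.181 0 0 0; 35 -0.016 -0.018 0.181 0 0 0",
)

```text
time: 3.5
tool_pos: [0.5847, 0.1878, 0.0082]
tool_rot: [-0.003, -0.017, 1.0, -0.0]
contact_force: [-0.8, 0.2, 0.3]
gripper_width: 0.35
grasp_force: 0.0
```

Emit:
jog_arm(
  motion="0 0 0 0 0 0 0; 0 0 0 0 0 0 0; 0 0 0 0 0 0 0; 0 0 0 0 0 0 0; 0 0 0 0 0 0 0",
)

```text
time: 4.12
tool_pos: [0.5874, 0.1888, 0.0121]
tool_rot: [0.001, -0.017, 1.0, 0.0]
contact_force: [1.7, 1.2, 1.3]
gripper_width: 0.106
grasp_force: 60.6
```

Emit:
jog_arm(
  motion="0 0.01 0 0 0 0 0; 0 0.04 0 0 0 0 0; 0 0.08 0 0 0 0 0; 0 0.12 0 0 0 0 0; 0 0.16 0 0 0 0 0",
)

```text
time: 4.75
tool_pos: [0.5065, 0.1859, 0.012]
tool_rot: [0.001, -0.017, 1.0, 0.0]
contact_force: [4.6, -0.8, 1.5]
gripper_width: 0.108
grasp_force: 60.8
```

Emit:
jog_arm(
  motion="0 0.04 0 0 0 0 0; 0 0.08 0 0 0 0 0; 0 0.12 0 0 0 0 0; 0 0.15 0 0 0 0 0; 0 0.16 0 0 0 0 0",
)

```text
time: 5.38
tool_pos: [0.4269, 0.1833, 0.012]
tool_rot: [0.001, -0.017, 1.0, 0.0]
contact_force: [5.5, 0.0, 2.7]
gripper_width: 0.109
grasp_force: 60.8
```

Emit:
jog_arm(
  motion="0 0 0 0 0 0 0; 0 0 0 0 0 0 0; 30 0 0 0 0 0 0; 35 0 0 0 0 0 0; 35 0 0 0 0 0 0",
)

```text
time: 6.0
tool_pos: [0.4256, 0.1829, 0.0103]
tool_rot: [-0.001, -0.017, 1.0, -0.0]
contact_force: [0.5, 0.6, -0.2]
gripper_width: 0.351
grasp_force: 0.0
```

```bash
python3 - <<'E'
from h import *
jog((.51,.187,.14),2.2)
f=grab_frame("side");I=f["color"][130:290,150:330];cv2.imwrite("pics/c.png",cv2.resize(I,(675,600),interpolation=cv2.INTER_CUBIC)[:,:,::-1])
for c in("side","top"):
  for t in("case_mid","blue_case_mid","red_case_mid"):print(c,t,[(np.round(d["at"],3).tolist(),round(float(d["p"]),2)) for d in place_of(c,t)][:3])
E
```

```text
t 6.0 at [0.4256 0.1829 0.0103] -> shift [-0.1684  0.0024 -0.2599] turn [-0.0003 -0.0016 -0.0028]
side case_mid [([0.508, 0.186, 0.023], 0.82), ([0.465, 0.038, 0.021], 0.81), ([0.386, 0.657, 0.033], 0.76)]
side blue_case_mid [([0.67, 0.124, 0.02], 0.85), ([0.605, 0.188, -0.002], 0.4)]
side red_case_mid [([0.66, 0.256, 0.022], 0.76)]
top case_mid [([0.471, 0.038, 0.022], 0.84), ([0.67, 0.192, 0.026], 0.7), ([0.383, 0.661, 0.032], 0.57)]
top blue_case_mid [([0.666, 0.131, 0.027], 0.8)]
top red_case_mid [([0.665, 0.256, 0.023], 0.52)]
```

View pics/c.png

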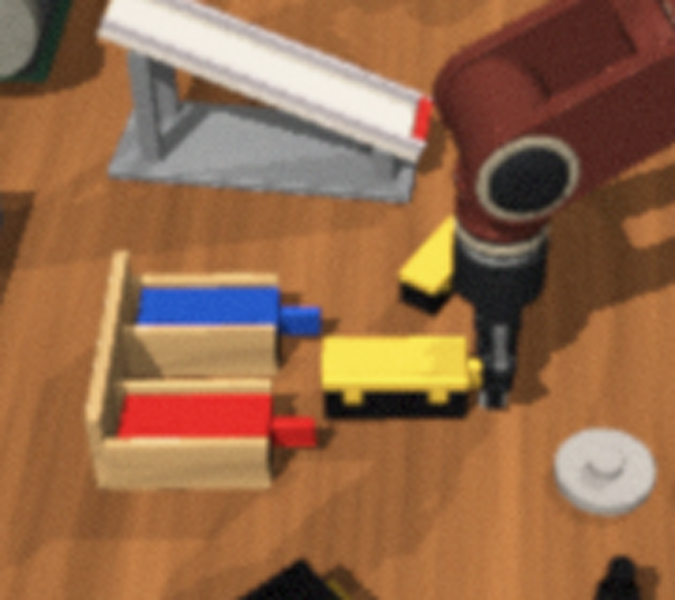

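The case stands clear of the rack at (395,375), and the gripper has let go of the tab at (495,370). Now I raise the arm and move over the body.

Emit:
jog_arm(
  motion="35 0 0 -0.06 0 0 0; 35 0 0 -0.14 0 0 0; 60 -0.02 0 -0.24 0 0 0; 100 -0.12 0 -0.26 0 0 0; 100 -0.166 0 -0.26 0 0 0",
)

```text
time: 6.98
tool_pos: [0.5127, 0.1862, 0.144]
tool_rot: [0.003, -0.017, 1.0, 0.0]
contact_force: [-0.9, 0.2, -0.4]
gripper_width: 0.96
grasp_force: 0.0
```

Emit:
jog_arm(
  motion="100 0 0 0 0 0 0; 100 0 0 0 0 0 0; 100 0 0 0 0 0 0; 100 0 0 0 0 0 0; 100 0 0 0 0 0 0",
)

```text
time: 7.6
tool_pos: [0.5092, 0.186, 0.1412]
tool_rot: [-0.0, -0.017, 1.0, 0.0]
contact_force: [-0.2, -0.3, 0.1]
gripper_width: 0.999
grasp_force: 0.0
```

```bash
python3 - <<'E'
from h import *
jog((.509,.186,.019),2)
for c in("side","top"):
    f=grab_frame(c);W=pts(f);C=f["color"].astype(int);R,G,B=[C[...,i] for i in range(3)];X,Y,Z=W[...,0],W[...,1],W[...,2]
    with np.errstate(invalid='ignore'):m=(R>150)&(G>130)&(B<90)&(X>.40)&(X<.6)&(abs(Y-.187)<.05)&(Z>.045)&(Z<.056)
    if m.sum()>20:print(c,m.sum(),W[m].min(0).round(3),W[m].max(0).round(3),cv2.minAreaRect((W[m][:,:2]*1000).astype(np.float32)))
    print([(np.round(d["at"],3).tolist(),round(float(d["p"]),2)) for d in place_of(c,"case_mid")][:3])
E
```

```text
t 7.6 at [0.5092 0.186  0.1412] -> shift [0.0005 0.     0.2443] turn [ 0.     -0.     -0.0003]
side 468 [0.424 0.161 0.045] [0.568 0.217 0.055] ((495.571044921875, 187.84010314941406), (143.6621551513672, 54.850399017333984), 2.24424147605896)
[([0.508, 0.184, 0.022], 0.77), ([0.466, 0.04, 0.018], 0.72), ([0.387, 0.658, 0.033], 0.7)]
top 168 [0.428 0.158 0.045] [0.505 0.204 0.055] ((466.3189392089844, 180.97084045410156), (75.64192962646484, 45.153316497802734), 1.2106817960739136)
[([0.473, 0.037, 0.021], 0.72), ([0.387, 0.662, 0.037], 0.64), ([0.51, 0.187, 0.029], 0.54)]
```

Emit:
jog_arm(
  motion="100 0 0 0.06 0 0 0; 100 0 0 0.13 0 0 0; 100 0 0 0.2 0 0 0; 100 0 0 0.25 0 0 0; 100 0 0 0.25 0 0 0",
)

```text
time: 8.43
tool_pos: [0.5075, 0.1855, 0.0138]
tool_rot: [-0.003, -0.017, 1.0, -0.001]
contact_force: [0.6, -0.4, -0.2]
gripper_width: 1.003
grasp_force: 0.0
```

Emit:
jog_arm(
  motion="100 0 0 0 0 0 0; 30 0 0 0 0 0 0; 30 0 0 0 0 0 0; 30 0 0 0 0 0 0; 30 0 0 0 0 0 0",
)

```text
time: 9.05
tool_pos: [0.5107, 0.1863, 0.0176]
tool_rot: [0.001, -0.017, 1.0, 0.0]
contact_force: [-0.2, 1.1, 5.6]
gripper_width: 0.577
grasp_force: 65.7
```

Emit:
jog_arm(
  motion="30 0 0 0 0 0 0; 30 0 0 -0.03 0 0 0; 30 0 0 -0.1 0 0 0; 30 0 0 -0.18 0 0 0; 30 0 0 -0.2 0 0 0",
)

```text
time: 9.68
tool_pos: [0.5109, 0.1862, 0.1188]
tool_rot: [0.002, -0.017, 1.0, 0.0]
contact_force: [0.3, 0.7, -5.3]
gripper_width: 0.575
grasp_force: 64.6
```

```bash
cat >> h.py <<'E'
def chute(hover,s=.235,lat=0,yaw=-5.4):
    _,Rc=pose(-5.4,22)
    p=np.array([.4995,-.1253,.050])+Rc@[s,lat,hover+.0165]
    print("target",p.round(4));jog(p,yaw,22)
E
python3 -c "
from h import *
chute(.07)"
```

```text
target [ 0.6842 -0.1428  0.2182]
t 9.675 at [0.5109 0.1862 0.1188] -> shift [-0.3247 -0.6692 -0.1978] turn [ 0.0171 -0.2526  0.0845]
```

Emit:
jog_arm(
  motion="30 0 -0.03 -0.1 0 0 0; 30 -0.02 -0.11 -0.18 0.004 -0.06 0.02; 30 -0.07 -0.2 -0.24 0.009 -0.13 0.04; 30 -0.12 -0.29 -0.26 0.013 -0.19 0.063; 30 -0.17 -0.38 -0.26 0.017 -0.253 0.085",
)

```text
time: 10.3
tool_pos: [0.601, -0.0024, 0.2456]
tool_rot: [0.189, 0.047, 0.981, -0.01]
contact_force: [-0.1, 0.3, -5.1]
gripper_width: 0.577
grasp_force: 65.1
```

```bash
python3 -c "
from h import *
chute(.07)"
```

```text
target [ 0.6842 -0.1428  0.2182]
t 10.3 at [ 0.601  -0.0024  0.2456] -> shift [-0.1582 -0.2634  0.1226] turn [-0.0011 -0.0016 -0.0009]
```

Emit:
jog_arm(
  motion="30 -0.05 -0.09 0.02 0 0 0; 30 -0.1 -0.18 0.05 0 0 0; 30 -0.14 -0.24 0.09 0 0 0; 30 -0.158 -0.263 0.12 0 0 0; 30 -0.158 -0.263 0.12 0 0 0",
)

```text
time: 10.92
tool_pos: [0.6818, -0.1415, 0.2145]
tool_rot: [0.184, 0.047, 0.982, -0.008]
contact_force: [-0.5, 0.2, -5.5]
gripper_width: 0.575
grasp_force: 65.0
```

Emit:
jog_arm(
  motion="30 0 0 0 0 0 0; 30 0 0 0 0 0 0; 30 0 0 0 0 0 0; 30 0 0 0 0 0 0; 30 0 0 0 0 0 0",
)

```text
time: 11.55
tool_pos: [0.6837, -0.1409, 0.2202]
tool_rot: [0.189, 0.046, 0.981, -0.009]
contact_force: [0.3, 0.2, -5.2]
gripper_width: 0.576
grasp_force: 65.0
```

```bash
python3 - <<'E'
from h import *
chute(.03);chute(.0)
Rc=pose(-5.4,22)[1];o=np.array([.4995,-.1253,.05])
ims=[]
for c in("side","top"):
    f=grab_frame(c);L=(pts(f)-o)@Rc;C=f["color"].astype(int);R,G,B=[C[...,i] for i in range(3)]
    with np.errstate(invalid='ignore'):
        near=(abs(L[...,0]-.2)<.2)&(abs(L[...,1])<.08)
        y=near&(R>150)&(G>130)&(B<90)&(L[...,2]>.06)
        b=near&(abs(R-B)<50)&(R>140)&(abs(L[...,2])<.006)
        top=y&(abs(L[...,2]-np.median(L[y][:,2]))<.006)
    print(c,"lid",top.sum(),L[top].min(0).round(4),L[top].max(0).round(4),np.median(L[top],0).round(4))
    for a,e in((.02,.1),(.1,.17),(.25,.31)):
        k=b&(L[...,0]>a)&(L[...,0]<e)
        if k.sum()>10:print(" bed",a,k.sum(),"y",np.percentile(L[k][:,1],[1,99]).round(4),"z",np.median(L[k][:,2]).round(4))
    I=f["color"][60:260,190:390] if c=="side" else f["color"][80:230,250:400];ims.append(cv2.resize(I,(400,400)))
cv2.imwrite("pics/d.png",np.hstack(ims)[:,:,::-1])
E
```

```text
target [ 0.6991 -0.1442  0.1811]
t 11.55 at [ 0.6837 -0.1409  0.2202] -> shift [ 0.0001 -0.0036  0.084 ] turn [-0.0008 -0.0024 -0.0001]
target [ 0.7103 -0.1452  0.1533]
t 11.55 at [ 0.6837 -0.1409  0.2202] -> shift [-1.00e-04 -3.50e-03  1.44e-01] turn [-0.0008 -0.0024 -0.0001]
side lid 262 [ 0.1401 -0.0227  0.1126] [0.2929 0.0319 0.1233] [0.2186 0.0078 0.1189]
 bed 0.02 279 y [-0.0353  0.0413] z -0.0013
 bed 0.1 229 y [-0.0354  0.0417] z -0.0015
 bed 0.25 223 y [-0.0386  0.0424] z -0.0016
top lid 215 [ 0.144  -0.0251  0.1146] [0.2945 0.0251 0.126 ] [0.2744 0.0016 0.1206]
 bed 0.02 152 y [-0.0364 -0.0033] z -0.0004
 bed 0.1 42 y [-0.0364  0.0344] z 0.0
 bed 0.25 188 y [-0.0369  0.0337] z -0.0
```

View pics/d.png

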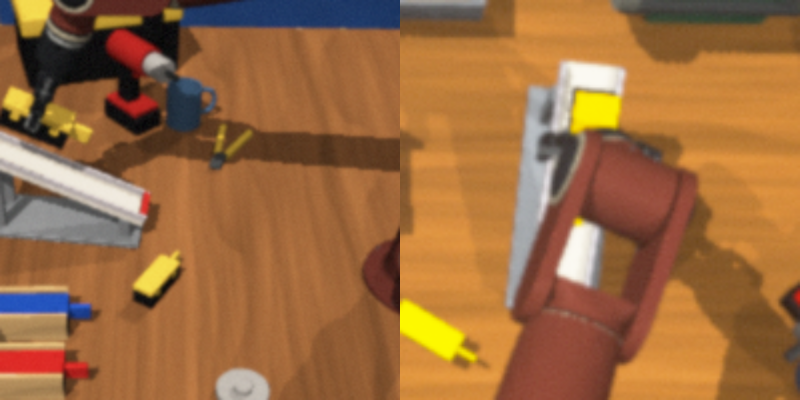

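The case hangs square over the lane, about 1.5 mm left of its centre in both cameras. I'll correct that and lower it.

Emit:
jog_arm(
  motion="30 0 -0.0035 0.03 0 0 0; 30 0 -0.0035 0.06 0 0 0; 30 0 -0.0035 0.09 0 0 0; 30 0 -0.0035 0.12 0 0 0; 30 0 -0.0035 0.125 0 0 0",
)

```text
time: 12.28
tool_pos: [0.7059, -0.1447, 0.159]
tool_rot: [0.187, 0.047, 0.981, -0.009]
contact_force: [0.3, -0.7, -5.4]
gripper_width: 0.569
grasp_force: 65.1
```

Emit:
jog_arm(
  motion="30 0 0 0 0 0 0; 30 0 0 0.003 0 0 0; 30 0 0 0.006 0 0 0; 30 0 0 0.009 0 0 0; 30 0 0 0.011 0 0 0",
)

```text
time: 12.9
tool_pos: [0.7087, -0.1452, 0.1567]
tool_rot: [0.189, 0.047, 0.981, -0.009]
contact_force: [0.4, 0.3, -5.4]
gripper_width: 0.576
grasp_force: 65.1
```

```bash
python3 -c "
from h import *
chute(.0);print(state()['contact_force'],state()['ft_torque'])"
```

```text
target [ 0.7103 -0.1452  0.1533]
t 12.9 at [ 0.7087 -0.1452  0.1567] -> shift [-0.0004  0.0003  0.0075] turn [-0.0008 -0.0026 -0.0003]
[ 0.41493074  0.33477926 -5.39198206] [ 0.0418195   0.45948203 -0.02961599]
```

Contact is about 4 mm below, so I go down in small steps.

Emit:
jog_arm(
  motion="30 0 0 0.002 0 0 0; 30 0 0 0.004 0 0 0; 30 0 0 0.006 0 0 0; 30 0 0 0.006 0 0 0; 30 0 0 0.006 0 0 0",
)

```text
time: 13.52
tool_pos: [0.71, -0.1454, 0.1544]
tool_rot: [0.189, 0.047, 0.981, -0.01]
contact_force: [-1.0, 0.1, -3.0]
gripper_width: 0.578
grasp_force: 65.5
```

Emit:
jog_arm(
  motion="30 0 0 0.001 0 0 0; 30 0 0 0.002 0 0 0; 30 0 0 0.003 0 0 0; 30 0 0 0.003 0 0 0; 30 0 0 0.003 0 0 0",
)

```text
time: 14.15
tool_pos: [0.7107, -0.1456, 0.1545]
tool_rot: [0.189, 0.046, 0.981, -0.01]
contact_force: [-7.0, 0.6, 3.4]
gripper_width: 0.577
grasp_force: 66.6
```

Emit:
jog_arm(
  motion="85 0 0 0 0 0 0; 85 0 0 0 0 0 0; 85 0 0 0 0 0 0; 85 0 0 -0.02 0 0 0; 85 0 0 -0.06 0 0 0",
)

```text
time: 14.78
tool_pos: [0.6986, -0.1441, 0.1803]
tool_rot: [0.188, 0.047, 0.981, -0.009]
contact_force: [0.9, 0.2, 1.3]
gripper_width: 0.847
grasp_force: 0.0
```

Emit:
jog_arm(
  motion="85 0 0 -0.06 0 0 0; 85 0 0 -0.14 0 0 0; 85 0 0 -0.22 0 0 0; 85 0 0 -0.25 0 0 0; 85 0 0 -0.25 0 0 0",
)

```text
time: 15.4
tool_pos: [0.6534, -0.14, 0.2986]
tool_rot: [0.19, 0.047, 0.981, -0.01]
contact_force: [0.4, -0.2, -0.6]
gripper_width: 0.853
grasp_force: 0.0
```

```bash
python3 - <<'E'
from h import *
Rc=pose(-5.4,22)[1];o=np.array([.4995,-.1253,.05]);ims=[]
print(state()["contact_force"],state()["time"])
for c in("side","top"):
    f=grab_frame(c);L=(pts(f)-o)@Rc;C=f["color"].astype(int);R,G,B=[C[...,i] for i in range(3)]
    with np.errstate(invalid='ignore'):top=(abs(L[...,0]-.13)<.2)&(abs(L[...,1])<.06)&(R>150)&(G>130)&(B<90)&(abs(L[...,2]-.05)<.007)
    if top.sum()>9:print(c,top.sum(),L[top].min(0).round(4),L[top].max(0).round(4))
    ims.append(cv2.resize(f["color"],(400,300)))
    print([(np.round(d["at"],3).tolist(),round(float(d["p"]),2)) for d in place_of(c,"case_mid")][:3])
    if c=="side":cv2.imwrite("pics/e.png",cv2.resize(f["color"][60:300,130:450],(800,600))[:,:,::-1])
E
```

```text
[ 0.40780221 -0.23303684 -0.58691708] 15.4
side 321 [ 0.0062 -0.0264  0.0432] [0.1567 0.0335 0.0542]
[([0.581, -0.135, 0.107], 0.94), ([0.387, 0.656, 0.033], 0.91), ([0.465, 0.041, 0.02], 0.6)]
top 106 [ 0.017  -0.0274  0.0447] [0.1373 0.0234 0.056 ]
[([0.383, 0.663, 0.036], 0.86), ([0.566, -0.13, 0.104], 0.72), ([0.47, 0.039, 0.02], 0.71)]
```

View pics/e.png

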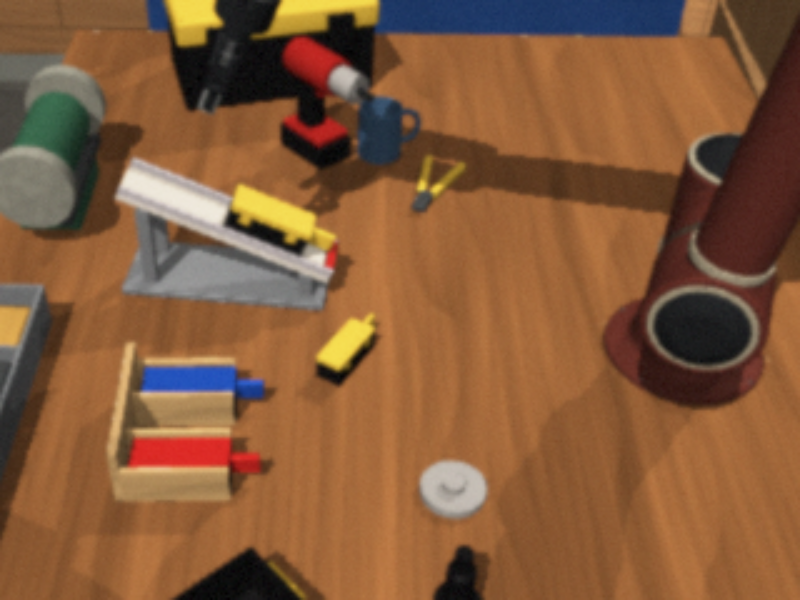

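The case is sliding in its lane at (275,215), almost at the stop at (332,258), with the tab leading. I let it settle and check again.

Emit:
jog_arm(
  motion="85 0 0 0 0 0 0; 85 0 0 0 0 0 0; 85 0 0 0 0 0 0; 85 0 0 0 0 0 0; 85 0 0 0 0 0 0",
)

```text
time: 16.23
tool_pos: [0.6531, -0.1398, 0.2966]
tool_rot: [0.189, 0.047, 0.981, -0.009]
contact_force: [0.4, -0.3, 1.2]
gripper_width: 0.849
grasp_force: 0.0
```

Emit:
jog_arm(
  motion="85 0 0 0 0 0 0; 85 0 0 0 0 0 0; 85 0 0 0 0 0 0; 85 0 0 0 0 0 0; 85 0 0 0 0 0 0",
)

```text
time: 16.85
tool_pos: [0.6531, -0.1398, 0.2965]
tool_rot: [0.189, 0.047, 0.981, -0.009]
contact_force: [-0.2, 0.2, 0.4]
gripper_width: 0.852
grasp_force: 0.0
```

```bash
python3 - <<'E'
from h import *
Rc=pose(-5.4,22)[1];o=np.array([.4995,-.1253,.05])
f=grab_frame("side");cv2.imwrite("pics/f.png",cv2.resize(f["color"][100:200,160:290],(780,600))[:,:,::-1])
for c in("side","top"):
    for d in place_of(c,"case_mid")[:3]:
        if d["at"][1]<-.05:print(c,((d["at"]-o)@Rc).round(4),d["p"])
E
```

```text
side [ 0.0638 -0.0004  0.0244] 0.9
top [0.0816 0.0017 0.0249] 0.72
```

View pics/f.png

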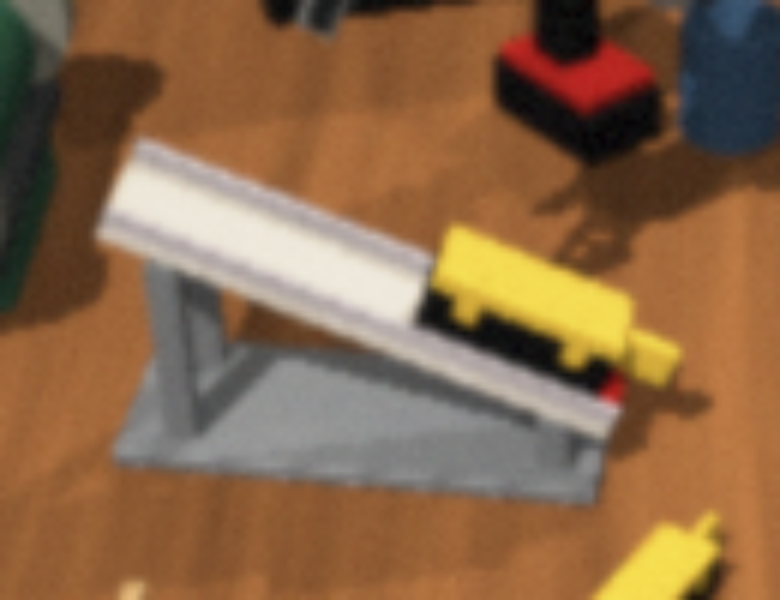

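The case rests against the red stop at (612,390), with its tab over the stop at (655,355).

```bash
python3 -c "
from plant import *
print(job_done())"
```

```text
the job is handed in; nothing more can be done
None
```

The yellow-lidded case was drawn out of its bay by the tab, lowered into the top half of the chute and released; it slid down square against the red stop, tab downhill, and I handed the job in at about 17 s of the 51 s allowed.

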